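Arm the opened television for its restart test

ROBOT

A 6-joint arm with a two-finger parallel gripper is mounted at the origin on the work surface. World frame = base frame: x ahead of the robot, y to its left, z up, the work surface at z = 0. Lengths are in m, angles in rad, forces in N, time in s.
With the tool pointing down it reaches from about 0.275 to 0.75 m from the base axis. Payload 10.2 kg.
Tool frame: the origin (TCP) lies at the very end of the fingers, on their centre line; the grasp point (between the pads) lies 19 mm behind it; z points along the fingers, y is the line along which they close (so a half turn about z gives the same grasp; the last joint's range is limited). The gripper opens to 88 mm and grips with 3 to 60 N. Pads are 18 mm wide; open, the fingers measure 123 mm over their backs; the gripper's body (75 mm by 187 mm) begins 45 mm behind the grasp point.
Start: joints at [1.027, 0.313, 1.498, -0, 1.331, -0.223], TCP at [0.166, 0.498, 0.239] pointing down, gripper open.
Joint ranges: [-2.94, 2.94], [-0.97, 2.17], [0.19, 2.56], [-1.23, 4.37], [0.02, 3.11], [-2.88, 2.88]. Speed limits (rad/s): [2.39, 2.39, 3.01, 3.14, 3.14, 3.14].

INTERFACE

Orientations are given as a unit quaternion [x, y, z, w].
In Python, from rig import manip gives the robot as it stands. Calls block until the motion is done:
- manip.movep(position, orientation): joint-space move of the TCP to a pose.
- manip.move_linear(position, rot=None, vel=0.15): straight line of the TCP; rot=None keeps the orientation; vel is the mean speed in m/s.
- manip.goto_joints(angles): joint-space move.
- manip.set_gripper(opening, grip_force=None): finger opening in m; grip_force is the grip in N (None keeps the last); returns when the fingers have stopped.
- manip.hold(seconds).
- manip.solve_ik(position, orientation): joint angles nearest the present ones, or None.
- manip.sense(): the state.
- manip.capture(name): name is "side" or "top"; returns the picture (480x640x3 uint8, red, green, blue); there is no depth.
- manip.calibration(name): a dict with "camera_matrix" (3x3 intrinsics, pixels), "R" (3x3) and "t" (3): a world point X has camera coordinates R X + t. Camera axes: x right, y down, z forward; pixel columns grow to the right and rows downward; lengths in m; the calibration is good to about 2 mm. A picture is of the moment at which its call begins. calibration takes no time and is no camera call.
A pose or a line that the arm cannot do raises manip.IKError and nothing moves.
- manip.hand_in(): hands the job in; it is judged then, once.
Trained networks look in the newest picture that a camera, given by its name, has taken for a name from the list of things; names that differ only in an ending like _2 or _b are one class to them, and where a whole thing is asked for, a point or a joint stands for the part that bears it (a point fixed in the world has none). Each returns a list of dicts, best first, with "score" (0 to 1); they miss things now and then, are a little off and sometimes report something else, mostly with a low value. They report only what shows in the picture. A call takes as long as a camera call. They do not tell look-alikes from the thing itself.
- manip.find_in(camera, target): "bbox" ([left, top, right, bottom] in pixels, round what is visible of it).
- manip.masks_of(camera, target): "region" (480x640 bool, what is visible of it) and "bbox" ([left, top, right, bottom] in pixels, round what is visible of it).
- manip.tip_of(camera, target): "location" ([column, row] in pixels: a listed point, or the origin of a listed thing).
The state is a dict: "clock": time; "joint_pos": joint angles; "qvel": joint speeds; "effort": joint torques, N m; "ee_pos": TCP position; "orientation": TCP orientation; "wrist_force": force on the tool from outside, world axes, zero at the start; "torque": the same for the moment, N m; "opening": finger opening in m; "gripper_force": force on a finger pad.
Only numpy, scipy, OpenCV 4.12 (cv2) and the standard library are available. Lean on these libraries where they do the work, as an engineer would, in place of code of your own. Each camera call takes 0.05 s, during which the arm holds its last target. There are 200 camera calls.

TASK

The opened television on the bench is ready for its restart test: with the fingertips press in, lightly, first the red key on the tan power board, then the blue key on the green main board, and last the yellow key on the multimeter, so that all three stay in. Do not press the grey key, do not lean hard on anything, pick nothing up, and leave the meter and the loose things on the bench where they are.

Things in the scene. Friction and masses are not known exactly. Their poses are not given: they have to be found in the camera images.
- tv_back: Flat grey steel back of a television lying on its face, 460 x 800 mm, fixed; origin at the centre of its underside (on the table). Its flat top, 22 mm above the table, carries both boards and the meter. x points away from the robot, z up.
- power_board: Tan circuit board, 180 (x) x 140 (y) mm, fixed on 8 mm feet on the television; origin under its centre at the feet's soles (the television's top), upper face 10 mm above the origin. Red key at (-30, -30) mm; transformer, capacitors and heat sink at least 45 mm from the key's centre rise to 36 mm above the origin.
- main_board: Green circuit board, 180 (x) x 150 (y) mm, fixed on 8 mm feet on the television; origin under its centre at the feet's soles, upper face 10 mm above the origin. Blue key at (-30, 35) mm, grey key at (-30, -35) mm; sockets along its +x edge rise to 24 mm above the origin.
- meter: Loose multimeter, green case with black face, 190 (x) x 92 (y) x 36 mm, 0.3 to 0.6 kg, lying on its back on the television; origin at the centre of its underside. Yellow key at (22, 0) mm, between the light display (+x) and the round dial.
- red_key (a joint): Red round latching key, 26 mm across, on the tan power board. Joint value 0 m with the key fully out, 0.010 m fully in; it moves straight down, needs 3 to 4.5 N, has a firm stop at 10 mm, where the sprung cap gives a further 5 mm (from 5 N, about 1.6 N more per mm, 13 N at its end; only the cap springs back) and otherwise stays where it is left. It counts as pressed in beyond 0.006 m.
- blue_key (a joint): Blue round latching key, 26 mm across, on the green main board. Joint value 0 m with the key fully out, 0.010 m fully in; it moves straight down, needs 3 to 4.5 N, has a firm stop at 10 mm, where the sprung cap gives a further 5 mm (from 5 N, about 1.6 N more per mm, 13 N at its end; only the cap springs back) and otherwise stays where it is left. It counts as pressed in beyond 0.006 m.
- yellow_key (a joint): Yellow round latching key, 26 mm across, on the multimeter. Joint value 0 m with the key fully out, 0.010 m fully in; it moves straight down, needs 3 to 4.5 N, has a firm stop at 10 mm, where the sprung cap gives a further 5 mm (from 5 N, about 1.6 N more per mm, 13 N at its end; only the cap springs back) and otherwise stays where it is left. It counts as pressed in beyond 0.006 m.
- grey_key (a joint): Grey round key, 26 mm across, on the main board 70 mm from the blue one, to be left out. Joint value 0 m out, 0.010 m in; like the others.
- red_key_top (a point): Centre of the red key's top face, moving with it. Fully out it stands 26 mm above the power board (58 mm above the table), fully in 16 mm, 6 mm proud of its 36 mm square black housing.
- blue_key_top (a point): Centre of the blue key's top face, moving with it; 26 mm above the main board fully out (58 mm above the table), 16 mm fully in, 6 mm proud of its 36 mm square black housing.
- yellow_key_top (a point): Centre of the yellow key's top face, moving with it; 16 mm above the meter's face fully out (74 mm above the table), 6 mm fully in.
- screw_dish: Loose steel dish, 48 mm across, 22 mm high, on the television's far edge; origin under its centre.
- spare_cap: Loose dark blue capacitor standing upright, 26 mm across, 34 mm high, on the television's far edge; origin under its centre.
- solder_reel: Loose aluminium reel, 50 mm across, 34 mm high, on the television's far edge; origin under its centre.
- screwdriver: Loose screwdriver with orange handle lying on the table to the right of the television, about 200 mm long; origin under it, handle towards its -x.
- cleaner: Loose white spray-cleaner bottle with red cap, 56 mm across, 130 mm high, on the table to the left of the television; origin under its centre.
- mug: Loose blue mug, 72 mm across, 80 mm high, on the table to the right of the television; origin under its centre.
Not all that is in view belongs to the job. There is more than one size of the meter; the one meant has the size given above.

How it is judged:
On the way, in this order (a step that is already met when the one before it is completed fails the run):
1. the red key is pressed in while blue and yellow are still out (value of joint red_key above 0.006 m and value of joint each of blue_key, yellow_key below 0.004 m), for 0.1 s.
2. then the blue key is pressed in while yellow is still out (value of joint each of red_key, blue_key above 0.006 m and value of joint yellow_key below 0.004 m), for 0.1 s.
3. then the yellow key is pressed in (value of joint each of red_key, blue_key, yellow_key above 0.006 m), for 0.1 s.
At the end, for the whole second after the job is handed in: Red, blue and yellow keys each more than 6 mm in, grey key less than 4 mm in, the meter at rest, flat and within 20 mm of where it was, every loose bystander within 30 mm of where it was (all of step 3 and value of joint grey_key below 0.004 m and distance of meter from where it was at the start of the episode below 0.02 m and angle between meter's own z axis and vertical below 0.1 rad and linear speed of meter below 0.02 m/s and distance of each of screw_dish, spare_cap, solder_reel, screwdriver, cleaner, mug from where it was at the start of the episode below 0.03 m); the robot touches nothing.
It fails at once if a key is pressed (over 4 mm) before its turn: blue before red is in, or yellow before blue is in ((value of joint blue_key above 0.004 m and value of joint red_key below 0.006 m) or (value of joint yellow_key above 0.004 m and value of joint blue_key below 0.006 m)).
It fails at once if the grey key is pressed (over 4 mm) (value of joint grey_key above 0.004 m).
It fails at once if more than 20 N is put on a board, the meter or the television (contact force between any of the arm, the fingers and power_board above 20 N or contact force between any of the arm, the fingers and main_board above 20 N or contact force between any of the arm, the fingers and meter above 20 N or contact force between any of the arm, the fingers and tv_back above 20 N).
It fails at once if the meter is lifted or shifted by more than 20 mm or tipped (distance of meter from where it was at the start of the episode above 0.02 m or angle between meter's own z axis and vertical above 0.1 rad).
It fails at once if a loose bystander is lifted or moved by more than 30 mm (distance of any of screw_dish, spare_cap, solder_reel, screwdriver, cleaner, mug from where it was at the start of the episode above 0.03 m).
It also fails if it takes over 43 s, if anything falls off the work surface, if the arm or the gripper's body presses on something with over 40 N, if the wrist force passes 120 N, or if a joint passes its speed limit or range.

## Working session

There is one attempt and no reset: what is moved stays moved. The work goes in short steps, each a Python script; the robot and the scene stay as the last script left them, time stands still between calls to the robot, and variables do not carry over. Pictures are saved under pics/ and viewed, at most 10 in all, crops included, and the job is handed in when it is done.

```bash
mkdir -p pics; cat > h.py <<'E'
import numpy as np, cv2
from rig import manip
def ray(cam,px):
    c=manip.calibration(cam); K,R,t=[np.array(c[k]) for k in("camera_matrix","R","t")]
    return -R.T@t, R.T@np.linalg.inv(K)@np.array([px[0],px[1],1.])
def at_z(cam,px,z):
    o,d=ray(cam,px); return o+d*(z-o[2])/d[2]
def proj(cam,X):
    c=manip.calibration(cam); K,R,t=[np.array(c[k]) for k in("camera_matrix","R","t")]
    p=K@(R@np.array(X)+t); return p[:2]/p[2]
def tri(p1,p2):
    A=np.zeros((3,3));b=np.zeros(3)
    for c,p in(("top",p1),("side",p2)):
        o,d=ray(c,p); d=d/np.linalg.norm(d); M=np.eye(3)-np.outer(d,d); A+=M;b+=M@o
    return np.linalg.solve(A,b)
E
python3 - <<'E'
from h import *
for c in("top","side"):
    im=manip.capture(c); cv2.imwrite(f"pics/{c}0.png",im[:,:,::-1])
    for n,z in(("red_key_top",.058),("blue_key_top",.058),("yellow_key_top",.074),("meter",.022),("power_board",.022),("main_board",.022)):
        for r in manip.tip_of(c,n): print(c,n,round(r["score"],2),np.round(r["location"],1),np.round(at_z(c,r["location"],z),3))
s=manip.sense(); print(s["clock"],s["orientation"],s["opening"],s["wrist_force"])
E
```

```text
top red_key_top 0.43 [336.7 227.6] [ 0.55  -0.027  0.058]
top red_key_top 0.23 [414.5 241. ] [ 0.513 -0.221  0.058]
top yellow_key_top 0.57 [202.4 361.9] [0.223 0.307 0.074]
top yellow_key_top 0.47 [222.9 210.5] [0.596 0.258 0.074]
top meter 0.8 [223.4 221.6] [0.575 0.267 0.022]
top meter 0.6 [199.2 354.8] [0.235 0.327 0.022]
top power_board 0.7 [322.8 216.6] [0.584 0.008 0.022]
top power_board 0.29 [267. 150.] [0.763 0.152 0.022]
top main_board 0.97 [422.5 232.4] [ 0.538 -0.249  0.022]
top main_board 0.2 [223.  212.9] [0.598 0.268 0.022]
side red_key_top 0.64 [335.4 265.9] [ 0.546 -0.029  0.058]
side red_key_top 0.42 [420.6 273.4] [ 0.751 -0.066  0.058]
side blue_key_top 0.63 [385.9 459.5] [ 0.584 -0.554  0.058]
side blue_key_top 0.51 [324.  316.6] [ 0.504 -0.203  0.058]
side yellow_key_top 0.45 [342.7 195.8] [0.595 0.266 0.074]
side yellow_key_top 0.42 [213.9 203. ] [0.229 0.243 0.074]
side yellow_key_top 0.36 [420.6 277. ] [ 0.742 -0.098  0.074]
side meter 0.94 [222.2 205.3] [0.244 0.31  0.022]
side power_board 0.59 [346.2 270.3] [ 0.578 -0.004  0.022]
side main_board 0.94 [342.1 340.2] [ 0.542 -0.242  0.022]
side main_board 0.32 [325.1 316.4] [ 0.511 -0.166  0.022]
0.7 [1.59724947e-01 9.87161558e-01 8.03342344e-06 4.59498917e-07] 0.08820689580300921 [-0.09526854 -0.53184922 -0.51943451]
```

View pics/top0.png

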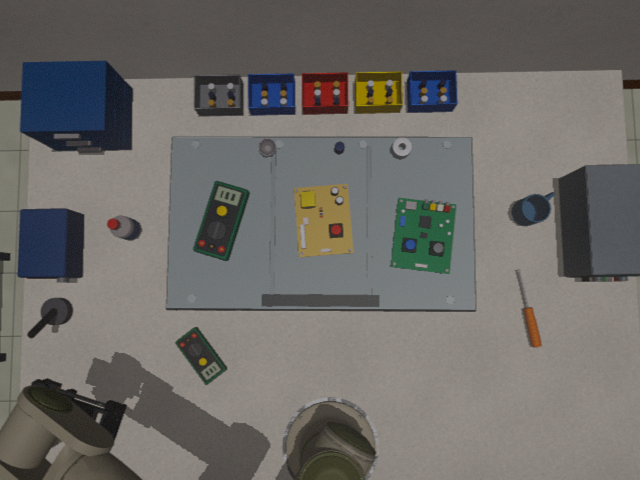

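View pics/side0.png

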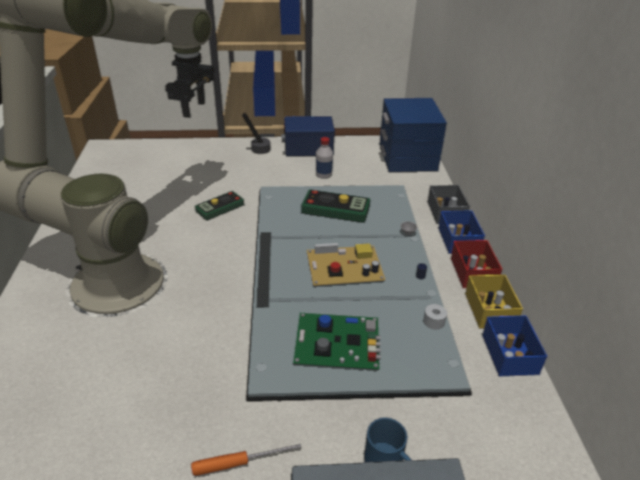

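The top view shows two meters. The large one lies on the television at (222,221) with its yellow key at (222,211). The small one lies on the table at (201,355). The large one fits, being about 190 mm long and on the television. The red key is at (336,230), the blue at (409,244) and the grey at (437,248). I'll confirm in a crop and refine by colour.

```bash
python3 - <<'E'
from h import *
G={"red":((336,230),(335,268),.058),"blue":((409,244),(325,322),.058),"grey":((437,248),(322,345),.058),"yellow":((222,211),(343,198),.074)}
T={c:cv2.imread(f"pics/{c}0.png") for c in("top","side")}
for n,(a,b,z) in G.items():
    P=[]
    for c,g in(("top",a),("side",b)):
        x=T[c][g[1]-12:g[1]+13,g[0]-12:g[0]+13]; h=cv2.cvtColor(x,cv2.COLOR_BGR2HSV).astype(int)
        H,S,V=h[...,0],h[...,1],h[...,2]
        m={"red":((H<7)|(H>173))&(S>150)&(V>90),"blue":(abs(H-110)<12)&(S>140)&(V>70),"grey":(S<60)&(V>75),"yellow":(abs(H-25)<8)&(S>150)&(V>120)}[n]
        k,L,st,ce=cv2.connectedComponentsWithStats(m.astype(np.uint8)); i=1+st[1:,4].argmax()
        p=ce[i]+np.array(g)-12; P.append(p); print(n,c,p.round(1),st[i],at_z(c,p,z).round(4))
    print("  tri",tri(*P).round(4))
for n in("long",):
    A=[at_z("top",p,.058) for p in((232,182),(212,258))]; print(np.linalg.norm(A[0]-A[1]))
    A=[at_z("top",p,.03) for p in((187,331),(214,381))]; print(np.linalg.norm(A[0]-A[1]))
o=np.hstack([cv2.resize(T["top"][175:265,190:250],(400,600),interpolation=2),cv2.resize(T["top"][185:275,390:450],(400,600),interpolation=2)])
cv2.imwrite("pics/crop.png",o)
E
```

```text
red top [335.6 229.4] [ 7  7 10 10 79] [ 0.5456 -0.0239  0.058 ]
red side [335.  265.4] [ 8  6  9  7 47] [ 0.5455 -0.0267  0.058 ]
  tri [ 0.5458 -0.0239  0.0557]
blue top [410.  244.3] [ 8  8 11 10 83] [ 0.5049 -0.2098  0.058 ]
blue side [324.6 319.8] [  6   5  12  11 108] [ 0.5049 -0.213   0.058 ]
  tri [ 0.5052 -0.2103  0.0553]
grey top [438.1 247.5] [ 9  7 10 10 75] [ 0.4959 -0.2799  0.058 ]
grey side [322.7 341.8] [ 8  5 11  9 76] [ 0.4959 -0.2775  0.058 ]
  tri [ 0.4957 -0.2795  0.0602]
yellow top [221.5 210.3] [ 7  7 10 10 75] [0.5961 0.2614 0.074 ]
yellow side [343.3 197.4] [ 9 10  8  4 27] [0.5955 0.258  0.074 ]
  tri [0.5963 0.2619 0.0715]
0.1997156615504768
0.14295305843453404
```

View pics/crop.png

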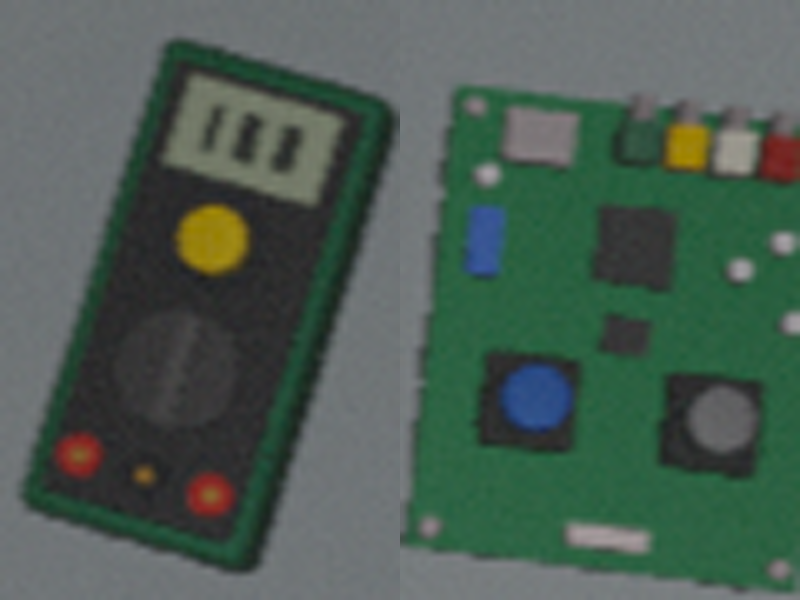

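The crop confirms it: the large meter has its yellow key between display and dial, and blue is the left key on the main board with grey on the right. Next, close the fingers and do a guarded press on red.

```bash
cat >> h.py <<'E'
def down(psi):
    f=np.radians(psi+90)/2; return [np.cos(f),np.sin(f),0,0]
def press(xy,top,psi):
    q=down(psi); P=lambda z:[xy[0],xy[1],z]
    manip.movep(P(.16),q); manip.move_linear(P(top+.008),vel=.12); manip.hold(.2)
    s=manip.sense(); b=s["wrist_force"][2]; print("clock",s["clock"],"above",np.round(s["ee_pos"],4),"base",round(b,2))
    z=top+.002; log=[]
    while True:
        manip.move_linear(P(z),vel=.02); s=manip.sense(); f=s["wrist_force"][2]-b
        log.append((round((s["ee_pos"][2]-top)*1000,1),round(f,1)))
        if f>6.3 or z<top-.0125 or (f>2.5 and z>top+.0015): break
        z-=.001
    manip.hold(.15); s=manip.sense(); print(log,"held",np.round(s["wrist_force"]-[0,0,b],2),np.round(s["ee_pos"],4))
    manip.move_linear(P(.14),vel=.12); print("clock",manip.sense()["clock"])
E
python3 - <<'E'
from h import *
manip.set_gripper(0,10); print(manip.sense()["clock"],manip.sense()["opening"])
press((.5457,-.0245),.058,88)
im=manip.capture("side"); cv2.imwrite("pics/s1.png",cv2.resize(im[170:390,240:460,::-1],(600,600),interpolation=2))
E
```

```text
2.0 0.0007358511666873625
clock 5.45 above [ 0.546  -0.0246  0.0666] base -0.3
[(np.float64(1.9), np.float64(0.4)), (np.float64(1.0), np.float64(-0.6)), (np.float64(0.1), np.float64(0.5)), (np.float64(-0.9), np.float64(1.9)), (np.float64(-2.0), np.float64(1.8)), (np.float64(-3.0), np.float64(1.9)), (np.float64(-4.0), np.float64(1.2)), (np.float64(-5.0), np.float64(2.5)), (np.float64(-6.0), np.float64(1.6)), (np.float64(-7.0), np.float64(1.4)), (np.float64(-8.0), np.float64(1.6)), (np.float64(-9.1), np.float64(2.1)), (np.float64(-9.9), np.float64(4.9)), (np.float64(-10.7), np.float64(7.8))] held [-0.78 -0.33  6.23] [ 0.5458 -0.0245  0.0473]
clock 10.225
```

View pics/s1.png

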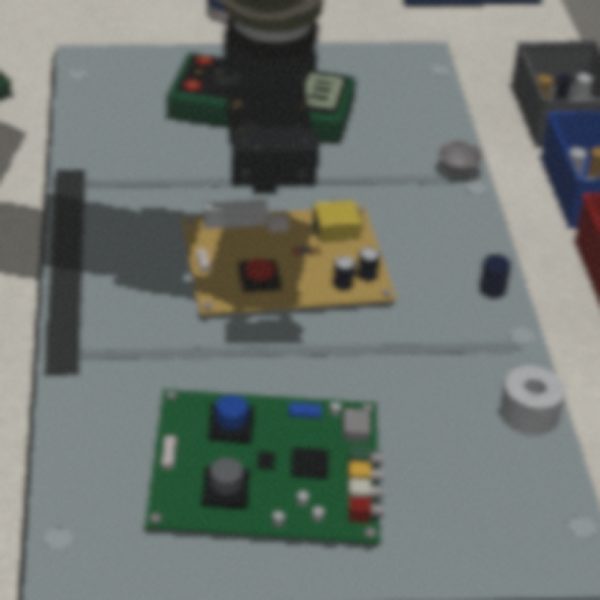

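The crop shows the red key (260,270) sitting low in its housing, with the blue and grey keys still out. The force log shows the stop at 10 mm. Next is blue.

```bash
python3 - <<'E'
from h import *
press((.505,-.2108),.058,82.4)
im=manip.capture("side"); cv2.imwrite("pics/s2.png",cv2.resize(im[170:390,240:460,::-1],(600,600),interpolation=2))
A=[at_z("top",p,.058) for p in((232,182),(212,258))]; d=A[0]-A[1]; print(np.degrees(np.arctan2(d[1],d[0]))+90)
E
```

```text
clock 12.2 above [ 0.5053 -0.211   0.0666] base 0.54
[(np.float64(1.9), np.float64(-0.8)), (np.float64(1.0), np.float64(-0.7)), (np.float64(0.1), np.float64(-0.7)), (np.float64(-0.9), np.float64(0.8)), (np.float64(-2.0), np.float64(1.0)), (np.float64(-3.0), np.float64(1.8)), (np.float64(-4.1), np.float64(-0.1)), (np.float64(-5.0), np.float64(1.0)), (np.float64(-6.1), np.float64(1.1)), (np.float64(-7.1), np.float64(1.7)), (np.float64(-8.0), np.float64(1.5)), (np.float64(-9.1), np.float64(1.6)), (np.float64(-9.8), np.float64(4.7)), (np.float64(-10.7), np.float64(6.1)), (np.float64(-11.6), np.float64(7.7))] held [ 0.63 -0.24  7.05] [ 0.5051 -0.2109  0.0464]
clock 17.2333
75.50039724429513
```

View pics/s2.png

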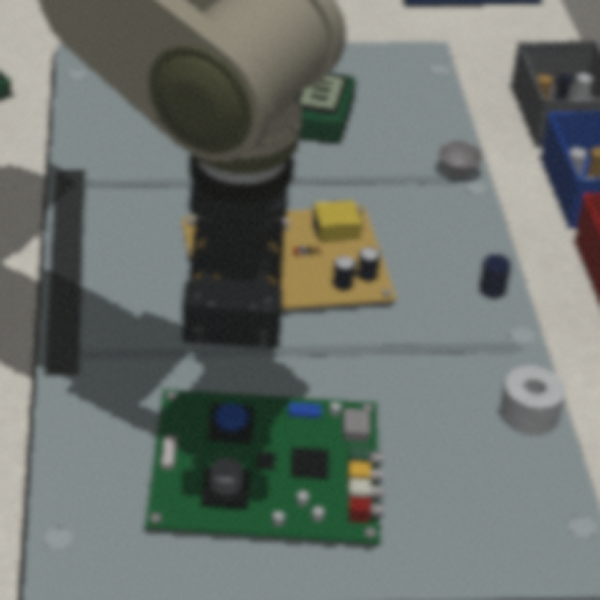

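The blue key (232,415) is now low in its housing and the grey key (227,475) still stands out. Its log shows the same stop. Next is yellow, followed by retreating and checking.

```bash
python3 - <<'E'
from h import *
press((.596,.2608),.074,75.5)
manip.movep([.4,.05,.3],down(85)); print(manip.sense()["clock"])
for c in("top","side"):
    im=manip.capture(c); cv2.imwrite(f"pics/{c}3.png",im[:,:,::-1])
a,b=cv2.imread("pics/top3.png"),cv2.imread("pics/side3.png")
cv2.imwrite("pics/end.png",np.hstack([cv2.resize(a[130:320,160:480],(400,238)),cv2.resize(b[170:390,240:460],(400,400))[:238]]))
cv2.imwrite("pics/end.png",cv2.resize(b[170:390,240:460],(600,600),interpolation=2))
E
```

```text
clock 20.0333 above [0.5963 0.2609 0.0828] base -0.23
[(np.float64(1.8), np.float64(1.0)), (np.float64(1.0), np.float64(0.6)), (np.float64(0.1), np.float64(0.9)), (np.float64(-0.9), np.float64(2.2)), (np.float64(-2.0), np.float64(2.0)), (np.float64(-3.0), np.float64(1.6)), (np.float64(-4.0), np.float64(1.5)), (np.float64(-5.1), np.float64(2.5)), (np.float64(-6.1), np.float64(1.4)), (np.float64(-7.1), np.float64(2.7)), (np.float64(-8.1), np.float64(2.4)), (np.float64(-9.1), np.float64(2.8)), (np.float64(-9.8), np.float64(5.9)), (np.float64(-10.6), np.float64(6.1)), (np.float64(-11.4), np.float64(7.8))] held [-0.08 -0.03  7.57] [0.5961 0.2608 0.0626]
clock 24.9333
26.1833
```

View pics/end.png

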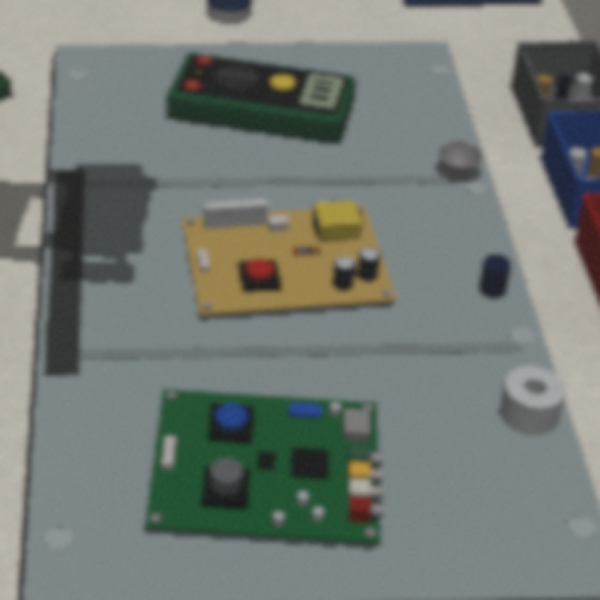

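View pics/top3.png

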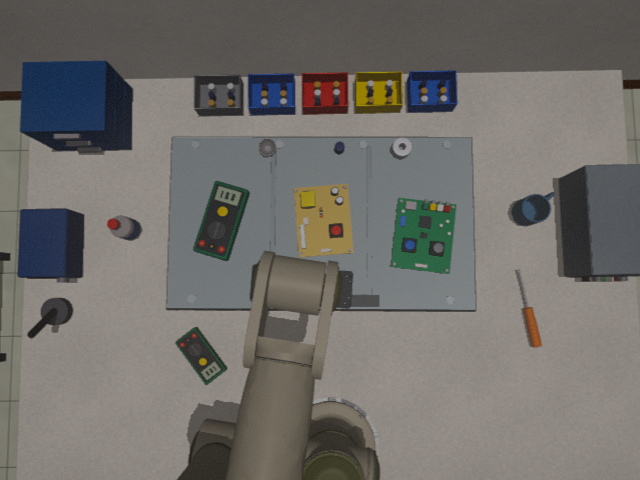

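The side crop shows the red (260,270), blue (232,415) and yellow (283,82) keys low and the grey key (227,475) out. In the top view the meter is still at (222,221) and the loose things have not moved.

```bash
python3 -c "
from rig import manip
print(manip.hand_in())"
```

```text
the job is handed in; nothing more can be done
None
```

I pressed the red, blue and yellow keys in that order, each to its stop at about 8 N or less; the last pictures show all three in, grey out and nothing else moved, and I handed the job in at about 26 s of the 43 s allowed (no verdict was returned).

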